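Dock the specimen carrier under the stage's retaining lip

ROBOT

A 6-joint arm with a two-finger parallel gripper is mounted at the origin on the work surface. World frame = base frame: x ahead of the robot, y to its left, z up, the work surface at z = 0. Lengths are in m, angles in rad, forces in N, time in s.
With the tool pointing down it reaches from about 0.4 to 0.825 m from the base axis. Payload 7 kg.
Tool frame: the origin (TCP) lies midway between the tips of the shut fingers; the grasp point (between the pads) lies 19 mm behind it; z points along the fingers, x is the direction in which the jaws open and shut, and the axes are right-handed (so a half turn about z gives the same grasp; the last joint's range is limited). The gripper opens to 85 mm and grips with 20 to 120 N. Pads are 22 mm wide; open, the fingers measure 114 mm over their backs; the gripper's body (76 mm by 85 mm) begins 54 mm behind the grasp point. The pads swing forward as they close: fully open they stand 13 mm farther back than shut.
Start: joints at [-1.019, 0.359, 0.012, 0, -1.224, -0.288], TCP at [0.176, -0.652, 0.208] pointing down, gripper open.
Joint ranges: [-3.07, 3.07], [-1.43, 2.12], [-1.02, 1.25], [-3.03, 1.67], [-3.05, -0], [-3.03, 3.03]. Speed limits (rad/s): [2.39, 2.39, 3.01, 3.14, 3.14, 3.14].

INTERFACE

Orientations are given as a unit quaternion [w, x, y, z].
In Python, from workcell import robot, eyes, finder gives the robot as it stands. The module is installed in compiled form; this text tells all that it offers.
- The arm moves only by the shell command python3 -m pendant 'ROWS' [FORCE]. ROWS is JSON, a list of rows, each a list of 3 entries, a list of its own where there are three numbers: the turn, a rotation vector about the tool's x, y, z in rad, then the shift along the tool's x, y, z in mm, then the opening in per cent of the stroke, from 0 (shut) to 100 (fully open). In form: [[[rx, ry, rz], [x, y, z], hand], ...]. A call has 1 to 20 rows; each row is the pose to reach, as a shift and turn from the pose commanded when the call began, along the tool's axes at that moment; what a row does not reach only later rows make up. A row lasts 1/10 s, in which the tool goes at most 50 mm and 8.59 degrees, less where a joint would pass 70% of its speed; a pose out of reach is approached as far as the arm can. A call with a gripper value outside its range is refused whole. The fingers move at their own pace and stop on an object; FORCE is the grip in N (left out, the last holds). Time passes only in rows, so rows that repeat a pose let the fingers close. It gives the time, the measured TCP pose, the force and the opening at its end, in the units of the state.
- robot.get_obs(): the state, without advancing time (a new reading comes with each control period).
- eyes.grab_frame(name): name is "scene" or "top" or "wrist"; returns (picture, depth): 480x640x3 uint8, blue, green, red; 480x640 float32, m along the optical axis (not along the pixel's ray), 0 where there is no reading.
- eyes.camera_model(name): a dict with "fov_y" (degrees; the focal length in pixels is half the picture's height over the tangent of half this angle, whatever the lens; pixels are square), "cx", "cy" (the principal point, pixels), "pose" (4x4, takes a point from camera to world coordinates). Camera axes: x right, y down, z forward; pixel columns grow to the right and rows downward; lengths in m; the calibration is good to about 2 mm. A picture is of the moment at which its call begins: read the wrist's pose just before it. camera_model takes no time and is no camera call; for the wrist camera it gives the pose at the moment of the call.
- robot.finish_job(): hands the job in, once; it reports no verdict.
Trained networks look in the newest picture that a camera, given by its name, has taken for a name from the list of things; names that differ only in an ending like _2 or _b are one class to them, and where a whole thing is asked for, a point or a joint stands for the part that bears it (a point fixed in the world has none). Each returns a list of dicts, best first, with "confidence" (0 to 1); they miss things now and then, are a little off and sometimes report something else, mostly with a low value. They report only what shows in the picture. A call takes as long as a camera call. They do not tell look-alikes from the thing itself.
- finder.spot_in(camera, thing): "point" ([column, row] in pixels, amid what is visible of it).
- finder.spot_point(camera, thing): "point" ([column, row] in pixels: a listed point, or the origin of a listed thing).
The state is a dict: "time": time; "qpos": joint angles; "qvel": joint speeds; "joint_torque": joint torques, N m; "position": TCP position; "tcp_rot": TCP orientation; "contact_force": force on the tool from outside, world axes, zero at the start; "ft_torque": the same for the moment, N m; "grip_width": finger opening in m.
Only numpy, scipy, OpenCV 4.12 (cv2) and the standard library are available. Lean on these libraries where they do the work, as an engineer would, in place of code of your own. Each camera call takes 0.05 s, during which the arm holds its last target.

TASK

Pick up the specimen carrier with the orange grip, lay it flat on the stage's black deck in front of the white retaining block with its brass toe pointing at the pocket, then, keeping it down on the deck, slide it sideways so that the toe goes under the overhang, lifts the red-capped spring catch and goes on until the catch drops into the toe's groove, and let go. The depth of the pocket's stop is set differently each time, so feel for it: push gently, never with more than about 25 N, and leave the other things on the bench where they are.

Things in the scene. Friction and masses are not known exactly. Their poses are not given: they have to be found in the camera images.
- carrier_grip (a point): Centre of the loose specimen carrier's upright orange grip fin, 34 mm above the carrier's underside; z up, y towards the toe. Fin 40 (x) x 12 (y) mm, 9 to 59 mm above the underside; pinch it from above, fingers closing along y. It stands on a grey plate 70 (x) x 80 (y) x 10 mm whose centre is 12 mm from the fin's towards +y. 0.17 to 0.35 kg, starts flat on the bench.
- toe_tip (a point): Middle of the tip, at the underside, of the brass toe sticking out of the plate's +y edge: 40 mm wide (x), 60 mm long, 10 mm thick, its top sloping over the last 16 mm down to 4 mm at the tip. Axes as the carrier's (y out of the tip). It is 112 mm along +y from the fin's centre, on the same centre line.
- toe_groove (a point): Middle of the cross groove in the toe's top, level with the top, 26 mm back from the tip; groove 14 mm wide (y), 6 mm deep, as wide as the toe. The catch must end in it.
- pocket_mouth (a point): Middle of the undercut pocket's mouth at deck height, 40 mm over the bench; z up, y straight into the pocket (slide direction), x along the mouth; all on a fixed stage. Pocket 45 mm wide and 12 mm high, side walls flared to about 52 mm over the first 10 mm. Inside, a stop with a rubber buffer, its face 36 to 56 mm from the mouth: set differently each time, not measured; feel for it.
- overhang (a point): Top front edge, middle, of the white retaining block over the pocket (orange front edge): overhang 72 mm wide (x), 70 mm long (y, from the mouth), underside 12 mm and top 22 mm above the deck. Axes as pocket_mouth. On top rides the aluminium stop carriage with the red-capped catch, up to 50 mm above the deck.
- deck (a point): Point on the flat black deck plate of the stage, 70 mm in front of the mouth (towards -y), on the pocket's centre line. Deck 120 mm wide (x), reaching 160 mm out from the mouth. Axes as pocket_mouth. The plate floats on springs: pressed down with more than about 7 N it sinks 1 mm per 6 N, 2 mm at most, then it is rigid.
- catch (a joint): Lift of the red-capped spring catch, m: 0 when down (before the toe comes, and again once in the groove), about 0.0055 riding on the toe. It drops in as the toe's tip comes within 0.7 mm of the stop; there the rubber buffer gives 6 N per mm for 1 to 2 mm, then all is rigid. Pushing the toe under the catch takes up to about 8 N with deck friction; more is the stop, or a jam on a wall.
- blank_carrier_grip (a point): Centre of the blue grip fin of another carrier without a toe (70 x 80 x 10 mm plate, fin 40 x 12 mm, 59 mm high in all), loose; bystander.
- objective: Steel microscope objective standing on the bench, 34 mm across, 52 mm high, loose; bystander. Origin under its centre.
- dish: Clear culture dish, 60 mm across, 16 mm high, loose; bystander.
- immersion_bottle: Small amber bottle, 32 mm across, 70 mm high, loose; bystander.
- driver: Screwdriver with red handle, 160 mm long, lying, loose; bystander.
- slide_box: Blue slide box 100 x 85 x 34 mm, loose; bystander.
- retainer_ring: Black ring 36 mm across, 8 mm high, loose; bystander.
- filter_cube: Black filter cube 36 x 36 x 40 mm, loose; bystander.
Things that resemble listed ones, but are neither listed nor needed, are in the scene too. What is shaped like the part that bears carrier_grip but green is not meant.

How it is judged:
On the way, in this order (a step that is already met when the one before it is completed fails the run):
1. the carrier lies flat on the deck, its toe in front of the pocket, not yet under the overhang (x of toe_tip in the frame of pocket_mouth between -0.02 and 0.02 m and y of toe_tip in the frame of pocket_mouth between -0.06 and 0 m and z of toe_tip in the frame of pocket_mouth between -0.004 and 0.002 m and angle between carrier_grip's own z axis and vertical below 0.05 rad and contact force between dock and carrier above 0.3 N), for 0.1 s.
2. the toe, under the overhang, has lifted the spring catch (y of toe_tip in the frame of pocket_mouth between 0.01 and 0.06 m and z of toe_tip in the frame of pocket_mouth between -0.004 and 0.003 m and value of joint catch above 0.003 m), for 0.03 s.
At the end, for the whole second after the job is handed in: The carrier lies flat on the deck (tilt under 0.04 rad, toe no more than 4 mm under or 2 mm over deck height), its toe 33 to 60 mm inside the pocket under the overhang and within 4 mm of the pocket's centre line, the catch down in the toe's groove (lift under 1.5 mm), at rest (x of toe_tip in the frame of pocket_mouth between -0.004 and 0.004 m and y of toe_tip in the frame of pocket_mouth between 0.033 and 0.06 m and z of toe_tip in the frame of pocket_mouth between -0.004 and 0.002 m and value of joint catch below 0.0015 m and angle between carrier_grip's own z axis and vertical below 0.04 rad and linear speed of carrier below 0.01 m/s); the robot touches nothing.
It fails at once if the carrier presses on the stage, its block, stop or catch with more than 30 N (contact force between carrier and dock above 30 N).
It fails at once if a bystander is moved by more than 20 mm (distance of any of blank_carrier_grip, objective, dish, immersion_bottle, driver, slide_box, retainer_ring, filter_cube from where it was at the start of the episode above 0.02 m).
It also fails if it takes over 58 s, if anything falls off the work surface, if the arm or the gripper's body presses on something with over 40 N, if the wrist force passes 120 N, or if a joint passes its speed limit or range.

## Working session

There is one attempt and no reset: what is moved stays moved. The work goes in short steps, Python scripts to look and compute and a shell command to move; the robot and the scene stay as the last step left them, time stands still between calls to the robot, and variables do not carry over. Pictures are saved under pics/ and viewed, and the job is handed in when it is done.

```bash
mkdir -p pics; cat > h.py <<'E'
import numpy as np, cv2
from workcell import robot, eyes, finder
def ray(cam,uv,model=None):
    m=model or eyes.camera_model(cam); f=240/np.tan(np.radians(m["fov_y"])/2)
    return m,np.array([(uv[0]-m["cx"])/f,(uv[1]-m["cy"])/f,1.0])
def at_depth(cam,uv,d,model=None):
    m,r=ray(cam,uv,model); P=np.array(m["pose"]); return P[:3,:3]@(r*d)+P[:3,3]
def at_z(cam,uv,z,model=None):
    m,r=ray(cam,uv,model); P=np.array(m["pose"]); w=P[:3,:3]@r; return P[:3,3]+w*(z-P[2,3])/w[2]
def proj(cam,p,model=None):
    m=model or eyes.camera_model(cam); P=np.array(m["pose"]); c=P[:3,:3].T@(np.array(p)-P[:3,3]); f=240/np.tan(np.radians(m["fov_y"])/2)
    return c[0]/c[2]*f+m["cx"],c[1]/c[2]*f+m["cy"]
E
python3 - <<'E'
from h import *
np.set_printoptions(precision=4,suppress=True)
o=robot.get_obs(); print(o)
for c in ["scene","top"]:
    im,d=eyes.grab_frame(c); cv2.imwrite(f"pics/{c}0.png",im); np.save(f"{c}0.npy",d)
    print(c,eyes.camera_model(c))
    for t in ["carrier_grip","toe_tip","toe_groove","pocket_mouth","overhang","deck"]:
        for r in finder.spot_point(c,t)[:3]:
            u,v=r["point"]; dd=d[int(round(v)),int(round(u))]
            print(c,t,np.round(r["point"],1),round(r["confidence"],2),at_depth(c,r["point"],dd))
print(robot.get_obs()["time"])
E
```

```text
{'time': 0.0, 'qpos': array([-1.0189,  0.3593,  0.011 , -0.0003, -1.2241, -0.2881]), 'qvel': array([ 0.0011, -0.0018, -0.0007, -0.0012, -0.0006,  0.0015]), 'joint_torque': array([ -0.0005, -58.3318,  29.3415,   6.9367,  -0.006 ,  -0.    ]), 'position': array([ 0.1758, -0.6512,  0.2073]), 'tcp_rot': array([-0.0007,  0.608 ,  0.7939,  0.0004]), 'contact_force': array([-0.4977, -0.2645,  0.8973]), 'ft_torque': array([ 0.0455, -0.0224, -0.0178]), 'grip_width': 0.08519483023517481}
scene {'fov_y': 52.55944046966782, 'cx': 319.46650392630846, 'cy': 247.17533694434738, 'pose': array([[-0.8584,  0.3928, -0.3299,  0.9123],
       [ 0.5127,  0.6375, -0.5751,  0.5875],
       [-0.0156, -0.6628, -0.7486,  0.9051],
       [ 0.    ,  0.    ,  0.    ,  1.    ]])}
scene carrier_grip [377.  222.8] 0.83 [ 0.3766 -0.0612  0.0536]
scene carrier_grip [265.5 238.1] 0.8 [ 0.6253 -0.1764  0.0337]
scene carrier_grip [287.3 369.5] 0.68 [0.7469 0.1618 0.0373]
scene toe_tip [288.3 277. ] 0.94 [ 0.6237 -0.0671 -0.0019]
scene toe_tip [420.3 247.7] 0.88 [ 0.2999  0.0228 -0.0029]
scene toe_tip [334.5 398.8] 0.73 [0
[... 576 characters left out ...]
.    ]])}
top carrier_grip [329.9 318.8] 0.95 [ 0.36   -0.0686  0.0093]
top carrier_grip [241.3 173.5] 0.93 [0.7523 0.1655 0.0035]
top carrier_grip [370.7 213.5] 0.8 [ 0.6299 -0.1767  0.0591]
top toe_tip [328.5 218.9] 0.91 [ 0.6258 -0.0686  0.0003]
top toe_tip [299.1 339.8] 0.9 [0.306  0.0129 0.0049]
top toe_tip [209.7 199.2] 0.59 [0.6833 0.2509 0.0031]
top toe_groove [338.7 215. ] 0.92 [ 0.6345 -0.0959  0.0098]
top toe_groove [305.4 335.4] 0.85 [ 0.317  -0.0036  0.0008]
top toe_groove [214.9 192.2] 0.6 [0.701  0.2357 0.0093]
top pocket_mouth [229.2 257. ] 0.89 [0.5234 0.1908 0.0428]
top overhang [226.6 260.4] 0.72 [0.5152 0.199  0.0349]
top deck [256.5 251.7] 0.83 [0.5366 0.1202 0.0397]
0.7
```

View pics/scene0.png

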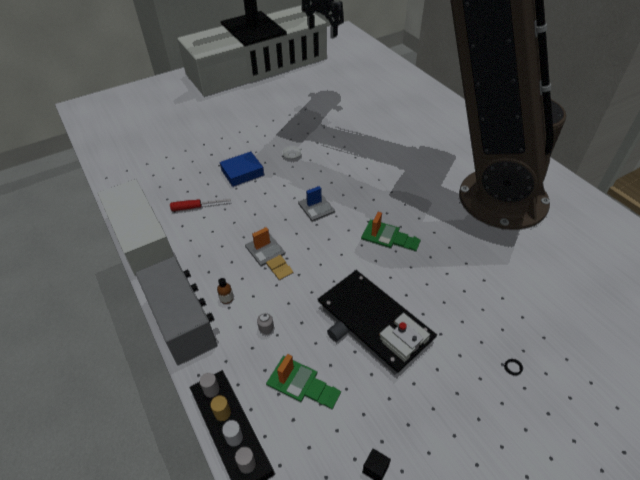

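View pics/top0.png

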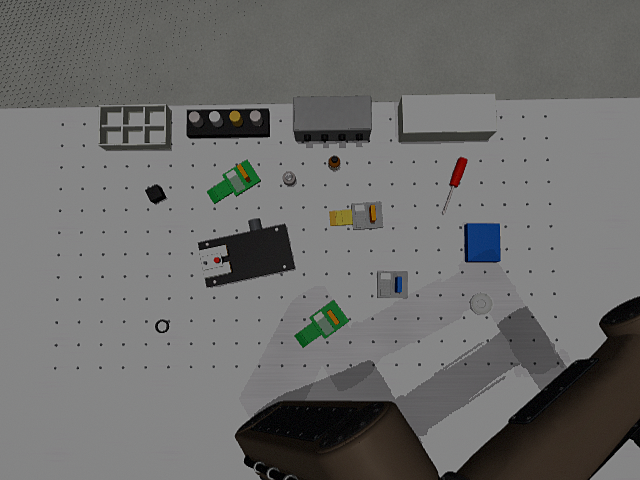

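The thing wanted could be mistaken for either of two green carriers, at top-view pixels (240,174) and (330,318), or the blank with the blue fin at (395,284). The grey plate with orange fin and brass toe at (370,214) fits the description, and I'll check it in a close crop.

```bash
cat >> h.py <<'E'
from scipy.spatial.transform import Rotation as R
def rot(o):
    q=o["tcp_rot"]; return R.from_quat([q[1],q[2],q[3],q[0]])
def delta(o,p,ang,pos=None):
    # move from pose o to TCP p with tool down, tool x at world angle ang(deg)
    A=rot(o); a=np.radians(ang); x=np.array([np.cos(a),np.sin(a),0]); z=np.array([0,0,-1.]); y=np.cross(z,x)
    B=R.from_matrix(np.c_[x,y,z])
    return (A.inv()*B).as_rotvec(), A.inv().apply(np.array(p)-(o["position"] if pos is None else pos))*1000
E
python3 - <<'E'
from h import *
np.set_printoptions(precision=4,suppress=True)
im=cv2.imread("pics/top0.png"); a=cv2.resize(im[185:245,310:410],None,fx=5,fy=5,interpolation=cv2.INTER_CUBIC); b=cv2.resize(im[210:295,190:300],None,fx=5,fy=5,interpolation=cv2.INTER_CUBIC)
h=max(a.shape[0],b.shape[0]); c=np.zeros((h,a.shape[1]+b.shape[1],3),np.uint8); c[:a.shape[0],:a.shape[1]]=a; c[:b.shape[0],a.shape[1]:]=b
cv2.imwrite("pics/crop0.png",cv2.resize(c,None,fx=.76,fy=.76))
o=robot.get_obs(); print(delta(o,[0.63,-0.177,0.25],92.2))
im,d=eyes.grab_frame("wrist"); cv2.imwrite("pics/w0.png",im); m=eyes.camera_model("wrist"); print(m); print(rot(o).inv().apply(m["pose"][:3,3]-o["position"]))
E
```

```text
(array([ 0.    , -0.    ,  0.2254]), array([339.8397, 562.0652, -41.7791]))
{'fov_y': 61.32764884059156, 'cx': 315.13856157963795, 'cy': 235.18096505996655, 'pose': array([[-0.2608,  0.9135,  0.3123,  0.096 ],
       [ 0.9654,  0.2469,  0.0841, -0.674 ],
       [-0.0003,  0.3235, -0.9462,  0.3741],
       [ 0.    ,  0.    ,  0.    ,  1.    ]])}
[-0.0008 -0.083  -0.1658]
```

View pics/crop0.png

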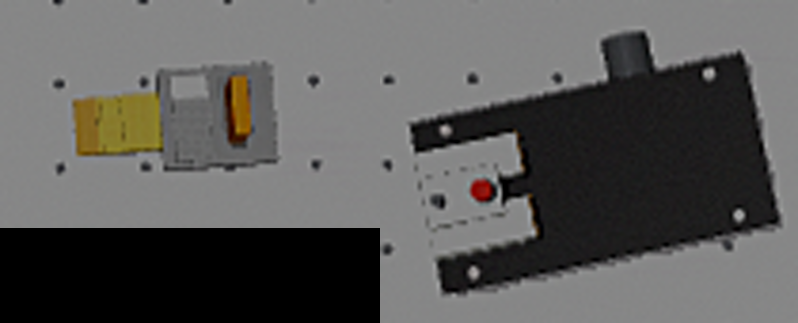

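View pics/w0.png

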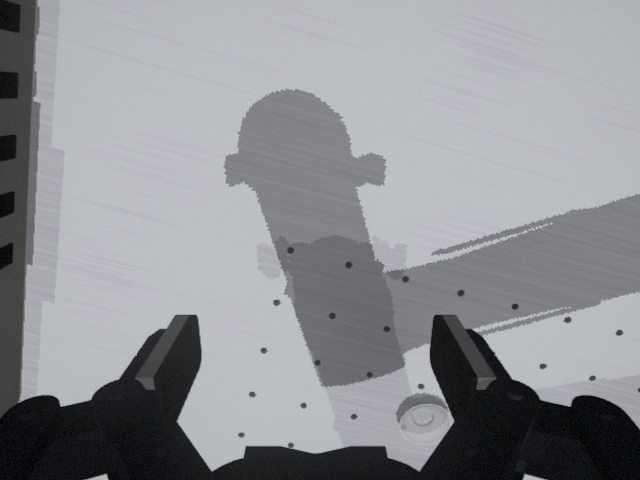

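Crop: grey plate, orange fin and brass toe with cross groove (toe at crop x 75–160), so this is the carrier. The stage's mouth, with its orange edges, opens towards the right. I'm moving over to view the carrier with the wrist camera.

```bash
python3 -m pendant '[[[0,0,0.02],[20,27,-5],100],[[0,0,0.04],[55,75,-10],100],[[0,0,0.06],[90,121,-15],100],[[0,0,0.08],[125,168,-20],100],[[0,0,0.1],[160,215,-25],100],[[0,0,0.12],[195,262,-30],100],[[0,0,0.14],[230,310,-30],100],[[0,0,0.16],[265,357,-30],100],[[0,0,0.18],[300,404,-30],100],[[0,0,0.2],[332,447,-30],100],[[0,0,0.225],[360,485,-30],100],[[0,0,0.225],[378,510,-30],100],[[0,0,0.225],[388,523,-30],100],[[0,0,0.225],[388,523,-30],100],[[0,0,0.225],[388,523,-30],100]]'
cat > lookw.py <<'E'
from h import *
import sys
np.set_printoptions(precision=4,suppress=True)
n=sys.argv[1]; m=eyes.camera_model("wrist"); im,d=eyes.grab_frame("wrist"); cv2.imwrite(f"pics/{n}.png",im); np.save(n+".npy",d); np.save(n+"_m.npy",m,allow_pickle=True)
for t in sys.argv[2:]:
    for r in finder.spot_point("wrist",t)[:3]:
        u,v=r["point"]; dd=d[int(round(v)),int(round(u))]
        print(t,np.round(r["point"],1),round(r["confidence"],2),at_depth("wrist",r["point"],dd,m))
o=robot.get_obs(); print(o["time"],o["position"],o["contact_force"])
E
python3 lookw.py w1 carrier_grip toe_tip toe_groove
```

```text
time: 2.25
position: [0.5811, -0.1385, 0.2377]
tcp_rot: [-0.0, 0.692, 0.722, -0.0]
contact_force: [-0.1, 0.1, -1.0]
grip_width: 0.0857
carrier_grip [581.9 358.3] 0.98 [0.7425 0.1439 0.0482]
carrier_grip [266.9 244.9] 0.77 [ 0.6269 -0.181   0.0594]
carrier_grip [611.4 153.4] 0.29 [0.5345 0.1209 0.0415]
toe_tip [375.3 229.6] 0.76 [ 0.6253 -0.0752  0.006 ]
toe_groove [355.8 234.9] 0.81 [ 0.6326 -0.0946  0.0037]
toe_groove [379.9 229.4] 0.59 [ 0.6269 -0.0693 -0.0004]
toe_groove [268.1 243.5] 0.33 [ 0.6259 -0.1801  0.0583]
2.45 [ 0.579  -0.1416  0.2384] [-0.3108 -0.8366 -0.5799]
```

View pics/w1.png

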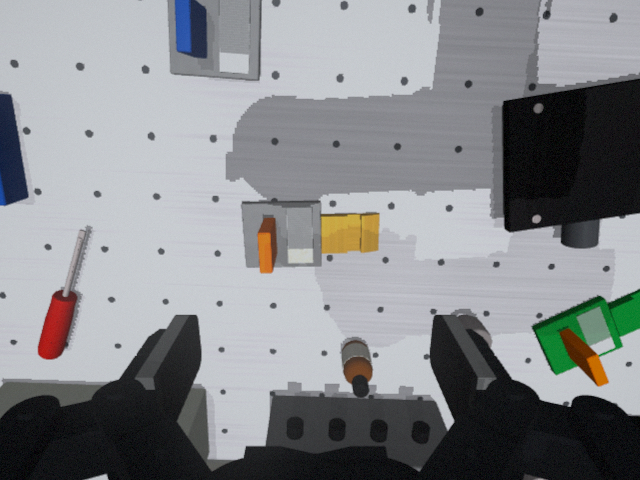

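Orange fin at (267,245), brass toe running right to (379,232). Stage at the right edge. I'll measure by colour and depth.

```bash
cat > meas.py <<'E'
from h import *
import sys
np.set_printoptions(precision=4,suppress=True)
n=sys.argv[1]; im=cv2.imread(f"pics/{n}.png"); d=np.load(n+".npy"); m=np.load(n+"_m.npy",allow_pickle=True).item()
hsv=cv2.cvtColor(im,cv2.COLOR_BGR2HSV)
P=np.array(m["pose"]); f=240/np.tan(np.radians(m["fov_y"])/2)
vv,uu=np.mgrid[:480,:640]
X=np.stack([(uu-m["cx"])/f*d,(vv-m["cy"])/f*d,d],-1)@P[:3,:3].T+P[:3,3]
bx=[int(a) for a in sys.argv[2:6]]  # u0 u1 v0 v1
roi=np.zeros((480,640),bool); roi[bx[2]:bx[3],bx[0]:bx[1]]=1
org=roi&(hsv[...,0]>=5)&(hsv[...,0]<=17)&(hsv[...,1]>170)&(d>0)
br=roi&(hsv[...,0]>=18)&(hsv[...,0]<=30)&(hsv[...,1]>120)&(d>0)
def rect(mask,z,lab):
    vs,us=np.where(mask); 
    pts=np.array([at_z("wrist",(u,v),z,m)[:2] for u,v in zip(us,vs)],np.float32)
    r=cv2.minAreaRect(pts*1000); print(lab,len(us),"c",np.array(r[0]),"size",np.array(r[1]),"ang",r[2]); return pts
top=org&(X[...,2]>0.052)
print("z org", np.percentile(X[...,2][org],[5,50,95]) if org.any() else None)
if top.sum()>10: rect(top,0.059+float(sys.argv[6]),"fin top"); print(" mean xyz",np.median(X[top],0))
if br.any(): rect(br,0.010+float(sys.argv[6]),"toe"); print("z",np.percentile(X[...,2][br],[5,50,95]))
E
python3 meas.py w1 230 400 180 290 0
python3 - <<'E'
import cv2
im=cv2.imread("pics/w1.png"); cv2.imwrite("pics/w1c.png",cv2.resize(im[185:290,230:395],None,fx=4.5,fy=4.5,interpolation=cv2.INTER_CUBIC))
E
```

```text
z org [0.0577 0.0592 0.0603]
fin top 502 c [ 634.2552 -182.7589] size [39.1187 11.5553] ang 3.387120246887207
 mean xyz [ 0.6333 -0.1828  0.0592]
toe 2150 c [ 629.0378 -102.0667] size [41.1591 58.2003] ang 2.6729071140289307
z [0.0035 0.0093 0.0113]
```

View pics/w1c.png

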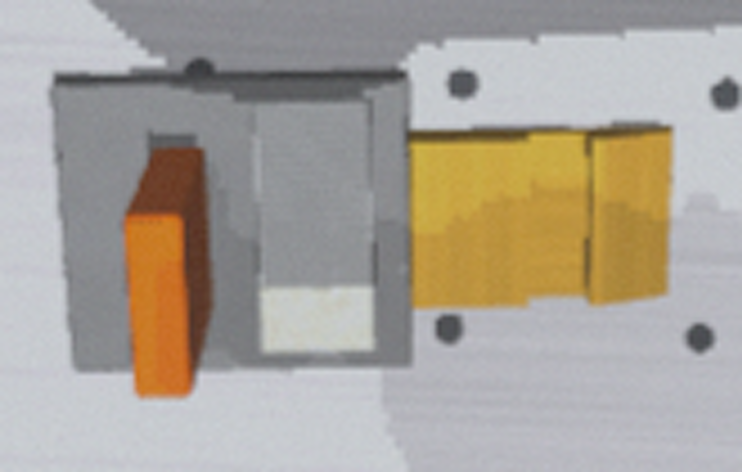

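Fin centre is at (0.634,-0.183), heading 93°. Next I look at the stage from the wrist, so that both are measured the same way.

```bash
python3 -m pendant '[[[0,0,0],[30,-9,0],100],[[0,0,0],[75,-23,0],100],[[0,0,0],[122,-38,0],100],[[0,0,0],[168,-53,0],100],[[0,0,0],[215,-68,0],100],[[0,0,0],[260,-82,0],100],[[0,0,0],[295,-93,0],100],[[0,0,0],[314,-98,0],100],[[0,0,0],[314,-98,0],100],[[0,0,0],[314,-98,0],100]]'
python3 lookw.py w2 pocket_mouth overhang deck
```

```text
time: 3.45
position: [0.4695, 0.1685, 0.2385]
tcp_rot: [0.0, 0.693, 0.721, 0.0]
contact_force: [0.4, -0.0, 0.5]
grip_width: 0.0853
pocket_mouth [339.7 247.3] 0.61 [0.5225 0.1935 0.0405]
overhang [337.9 254.6] 0.91 [0.5304 0.1923 0.0396]
deck [264.9 256.4] 0.57 [0.5351 0.1217 0.0395]
3.65 [0.4699 0.1681 0.2383] [-0.1861  0.5687 -0.7351]
```

View pics/w2.png

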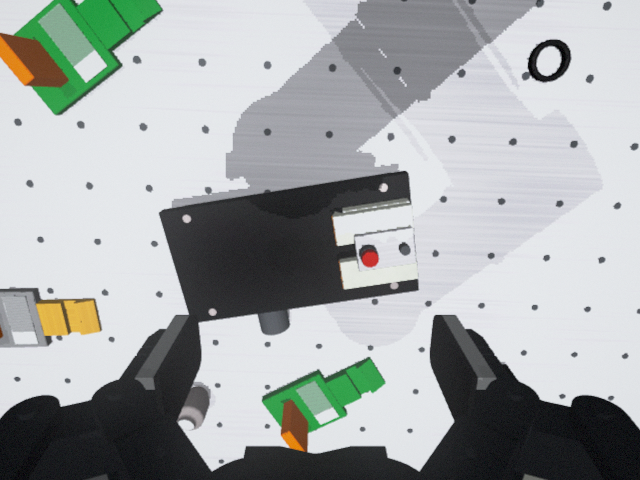

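Stage corners at about (162,210), (408,172), (418,290) and (190,320). White block front edge runs (333,210)–(345,290), red cap at (369,257).

```bash
python3 - <<'E'
from h import *
np.set_printoptions(precision=2,suppress=True)
n="w2"; im=cv2.imread(f"pics/{n}.png"); d=np.load(n+".npy"); m=np.load(n+"_m.npy",allow_pickle=True).item()
P=np.array(m["pose"]); f=240/np.tan(np.radians(m["fov_y"])/2)
vv,uu=np.mgrid[:480,:640]
X=np.stack([(uu-m["cx"])/f*d,(vv-m["cy"])/f*d,d],-1)@P[:3,:3].T+P[:3,3]
g=im.max(2).astype(int); roi=(uu>150)&(uu<430)&(vv>160)&(vv<325)
Z=X[...,2]
print("deck z",np.median(Z[roi&(g<60)]))
blk=roi&(Z>.0545)&(Z<.0665)&(g>90)
dk=roi&(Z>.033)&(Z<.046)&(g<70)
out=im.copy(); out[blk]=(0,0,255); out[dk]=(255,0,0)
def planar(mask,z):
    c=[at_z("wrist",(u,v),z,m)[:2]*1000 for v,u in zip(*np.where(mask))]; return np.array(c,np.float32)
k=np.ones((3,3),np.uint8)
for lab,mk,z in (("block",blk,.062),("deck+block",dk|blk|(roi&(Z>.05)),.04),("deck",dk,.04)):
    mk=cv2.morphologyEx(mk.astype(np.uint8),cv2.MORPH_OPEN,k)>0
    p=planar(mk,z); r=cv2.minAreaRect(p); print(lab,mk.sum(),np.array(r[0]),np.array(r[1]),r[2]); print(cv2.boxPoints(r))
# screws
for c in [(186.5,218.5),(383.5,187.5),(212.5,312.5),(394,285.5)]: print(c,at_z("wrist",c,.04,m)*1000)
hsv=cv2.cvtColor(im,cv2.COLOR_BGR2HSV)
og=roi&(uu>320)&(uu<360)&(hsv[...,0]>4)&(hsv[...,0]<20)&(hsv[...,1]>90); print("orange",og.sum())
if og.sum()>5:
    p=planar(og,.058); l=cv2.fitLine(p,cv2.DIST_HUBER,0,.01,.01).ravel(); print(l,np.degrees(np.arctan2(l[1],l[0])),p.min(0),p.max(0))
out[og]=(0,255,0)
cv2.imwrite("pics/w2c.png",cv2.resize(np.hstack([im[160:330,150:430],out[160:330,150:430]]),None,fx=1.42,fy=1.42))
cv2.imwrite("pics/w2d.png",cv2.resize(im[165:300,320:430],None,fx=4.4,fy=4.4,interpolation=cv2.INTER_CUBIC))
E
```

```text
deck z 0.040261483166047884
block 3552 [513.42 224.58] [73.94 70.3 ] 11.463983535766602
[[470.21 251.68]
 [484.18 182.78]
 [556.64 197.48]
 [542.67 266.38]]
deck+block 27658 [532.17 138.67] [123.24 254.98] 11.47347640991211
[[446.43 251.36]
 [497.15   1.47]
 [617.92  25.99]
 [567.2  275.88]]
deck 21440 [529.05 148.31] [120.94 231.92] 11.469127655029297
[[446.73 249.93]
 [492.85  22.64]
 [611.38  46.69]
 [565.26 273.98]]
(186.5, 218.5) [499.47  48.27  40.  ]
(383.5, 187.5) [462.84 230.17  40.  ]
(212.5, 312.5) [598.48  68.33  40.  ]
(394, 285.5) [561.08 249.84  40.  ]
orange 59
[  0.98   0.2  527.39 190.94] 11.398825 [486.55 182.65] [556.98 196.71]
```

View pics/w2c.png

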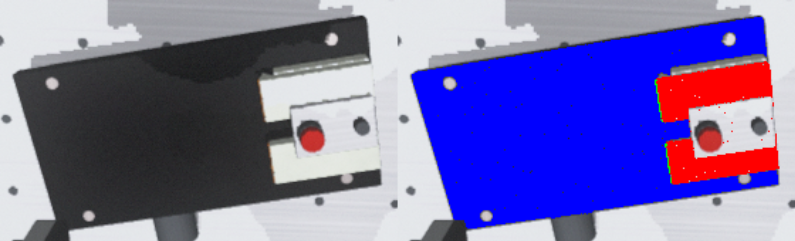

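View pics/w2d.png

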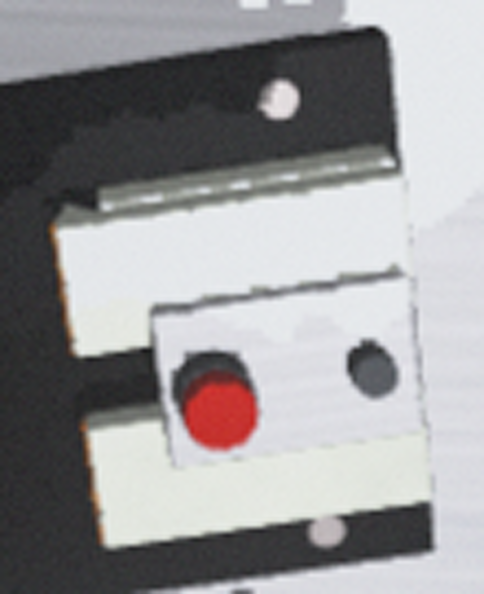

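Stage: slide direction at 101.45°, mouth at (0.5204, 0.1902, 0.040); block and deck fits agree. Going to grasp.

```bash
python3 -m pendant '[[[0,0,-0.013],[-30,13,0],100],[[0,0,-0.013],[-75,31,0],100],[[0,0,-0.013],[-120,50,0],100],[[0,0,-0.013],[-165,69,0],100],[[0,0,-0.013],[-210,88,10],100],[[0,0,-0.013],[-255,107,25],100],[[0,0,-0.013],[-298,125,45],100],[[0,0,-0.013],[-335,141,70],100],[[0,0,-0.013],[-357,150,100],100],[[0,0,-0.013],[-357,150,135],100],[[0,0,-0.013],[-357,150,135],100],[[0,0,-0.013],[-357,150,135],100]]'
python3 lookw.py w3 carrier_grip
```

```text
time: 4.85
position: [0.6329, -0.1825, 0.1033]
tcp_rot: [-0.0, 0.689, 0.725, -0.001]
contact_force: [0.7, 0.3, 0.8]
grip_width: 0.0852
carrier_grip [315.7 241.3] 0.83 [ 0.6251 -0.1833  0.0599]
carrier_grip [ 17.2 307.3] 0.48 [ 0.7102 -0.4022  0.0004]
carrier_grip [586.9 360.3] 0.43 [0.7241 0.0228 0.0153]
4.95 [ 0.6346 -0.1817  0.1056] [0.0483 0.3929 0.404 ]
```

View pics/w3.png

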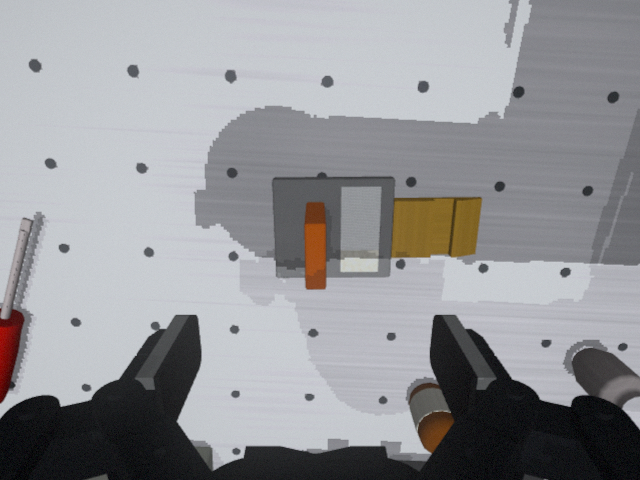

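```bash
python3 meas.py w3 255 500 165 310 0
python3 -m pendant '[[[0,0,0],[0,0,20],100],[[0,0,0],[0,0,50],100],[[0,0,0],[0,0,72],100],[[0,0,0],[0,0,82],100],[[0,0,0],[0,0,83],100],[[0,0,0],[0,0,83],100]]'
```

```text
z org [0.0248 0.0589 0.0601]
fin top 1361 c [ 633.5875 -183.2309] size [40.7776 11.2162] ang 2.4756393432617188
 mean xyz [ 0.6321 -0.1834  0.0591]
toe 4913 c [ 628.9967 -102.8928] size [41.4621 57.2245] ang 3.5092222690582275
z [0.0036 0.0093 0.0111]
time: 5.55
position: [0.6345, -0.1815, 0.022]
tcp_rot: [0.001, 0.688, 0.725, 0.001]
contact_force: [-0.0, -0.6, -0.7]
grip_width: 0.0855
```

```bash
python3 -m pendant '[[[0,0,0],[0,0,0],50],[[0,0,0],[0,0,0],20],[[0,0,0],[0,0,0],5],[[0,0,0],[0,0,0],5],[[0,0,0],[0,0,0],5],[[0,0,0],[0,0,0],5],[[0,0,0],[0,0,0],5],[[0,0,0],[0,0,0],5]]' 60
python3 -c "
from workcell import robot
o=robot.get_obs(); print(o['contact_force'],o['ft_torque'],o['grip_width'])"
```

```text
time: 6.35
position: [0.6335, -0.1817, 0.0205]
tcp_rot: [0.0, 0.689, 0.725, 0.0]
contact_force: [-0.8, 1.0, 4.4]
grip_width: 0.0102
[-0.81074922  1.01072273  4.37372508] [ 0.23089683  0.43403686 -0.00346571] 0.010159565784978505
```

```bash
python3 -m pendant '[[[0,0,0],[0,0,-15],5],[[0,0,0],[0,0,-50],5],[[0,0,0],[0,0,-80],5],[[0,0,-0.01],[15,-5,-85],5],[[0,0,-0.03],[45,-14,-85],5],[[0,0,-0.06],[85,-26,-85],5],[[0,0,-0.09],[130,-40,-85],5],[[0,0,-0.12],[175,-54,-85],5],[[0,0,-0.142],[210,-64,-85],5],[[0,0,-0.142],[230,-71,-85],5],[[0,0,-0.142],[238,-73,-85],5],[[0,0,-0.142],[238,-73,-85],5],[[0,0,-0.142],[238,-73,-85],5]]'
python3 lookw.py w4 toe_tip toe_groove pocket_mouth
```

```text
time: 7.65
position: [0.548, 0.0519, 0.1051]
tcp_rot: [-0.0, 0.635, 0.772, -0.0]
contact_force: [0.2, -0.2, -1.6]
grip_width: 0.0104
toe_tip [538.5 275.8] 0.72 [0.5272 0.1588 0.0892]
toe_groove [495.  282.1] 0.64 [0.535  0.1396 0.0881]
pocket_mouth [550.2 244.1] 0.75 [0.5221 0.191  0.0407]
7.85 [0.5482 0.0514 0.105 ] [-0.1037 -0.4525 -2.74  ]
```

View pics/w4.png

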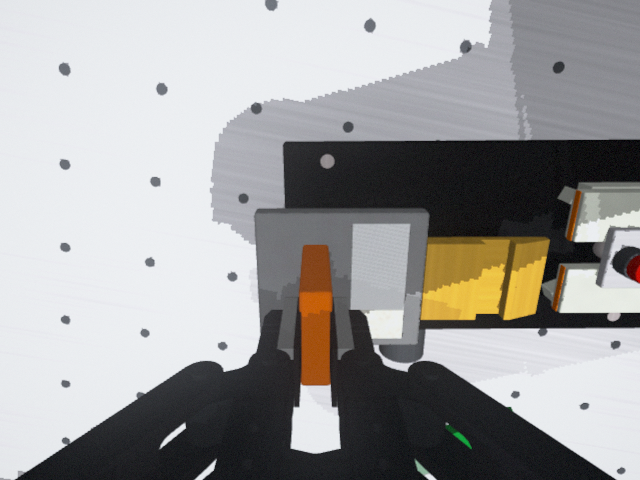

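Carrier held square, toe at (420–550, 280) in line with the mouth at (565,250). I'll measure its attitude and lateral error.

```bash
cat > m4.py <<'E'
from h import *
import sys
np.set_printoptions(precision=4,suppress=True)
n=sys.argv[1]; im=cv2.imread(f"pics/{n}.png"); d=np.load(n+".npy"); m=np.load(n+"_m.npy",allow_pickle=True).item()
P=np.array(m["pose"]); f=240/np.tan(np.radians(m["fov_y"])/2)
vv,uu=np.mgrid[:480,:640]
X=np.stack([(uu-m["cx"])/f*d,(vv-m["cy"])/f*d,d],-1)@P[:3,:3].T+P[:3,3]
M=np.array([.5204,.1902,.04]); u=np.array([-.1985,.9801,0]); e=np.array([u[1],-u[0],0])
L=np.stack([(X-M)@e,(X-M)@u,X[...,2]-.04],-1)*1000   # dock frame mm
hsv=cv2.cvtColor(im,cv2.COLOR_BGR2HSV)
br=(hsv[...,0]>=18)&(hsv[...,0]<=30)&(hsv[...,1]>120)&(d>0)&(uu>380)&(uu<600)&(vv>200)&(vv<350)
n_,lab,st,_=cv2.connectedComponentsWithStats(br.astype(np.uint8)); br=lab==1+np.argmax(st[1:,4])
p=L[br]; print("toe n",len(p),"tip y",np.percentile(p[:,1],[.5,99.5]),"z",np.percentile(p[:,2],[5,50,95]))
fl=p[(p[:,1]<p[:,1].max()-45)]
A=np.c_[fl[:,:2],np.ones(len(fl))]; print("flat plane (slope x,slope y)",np.linalg.lstsq(A,fl[:,2],rcond=None)[0], "z",np.median(fl[:,2]))
ys=np.linspace(p[:,1].min()+6,p[:,1].max()-6,12); c=[]
for y in ys:
    s=p[abs(p[:,1]-y)<2.5]; lo,hi=np.percentile(s[:,0],[1,99]); c.append((y,(lo+hi)/2,hi-lo))
c=np.array(c); k=np.polyfit(c[:,0],c[:,1],1); print("centre line: slope rad",k[0],"x mean",c[:,1].mean(),"width",c[:,2].mean()); print(c[::3])
# plate plane (grey)
pl=(hsv[...,1]<40)&(uu>int(sys.argv[2]))&(uu<int(sys.argv[3]))&(vv>int(sys.argv[4]))&(vv<int(sys.argv[5]))&(abs(L[...,2]-np.median(fl[:,2]))<6)
q=L[pl]; A=np.c_[q[:,:2],np.ones(len(q))]; print("plate plane",len(q),np.linalg.lstsq(A,q[:,2],rcond=None)[0],np.median(q[:,2]))
# block top
b=(L[...,2]>17)&(L[...,2]<27)&(uu>540)&(hsv[...,2]>150); q=L[b]
if len(q)>50: print("block",len(q),"x",np.percentile(q[:,0],[1,99]),"y0",np.percentile(q[:,1],1),"z",np.median(q[:,2]))
E
python3 m4.py w4 262 300 214 300
```

```text
toe n 9693 tip y [-89.6613 -29.617 ] z [47.6738 53.7187 55.3576]
flat plane (slope x,slope y) [ 0.0347 -0.1153 44.7871] z 54.14366068392353
centre line: slope rad 0.25973161329396505 x mean 6.450118070598575 width 39.98195269443694
[[-84.0664   1.1193  39.7349]
 [-62.4455   1.0951  39.4533]
 [-40.8247   1.4614  39.9428]
 [-19.2038  -3.5476   0.5852]]
plate plane 3060 [-0.0008  0.0012 54.9022] 54.730839713363075
block 4677 x [-34.1427  36.2039] y0 -0.0642685438396567 z 22.15928474884863
```

Lateral error to the block is about 0.2 mm and the plate is level. Underside is about 44.5 mm over the deck, so I lower it.

```bash
python3 -m pendant '[[[0,0,0],[0,0,12],5],[[0,0,0],[0,0,28],5],[[0,0,0],[0,0,38],5],[[0,0,0],[0,0,42],5],[[0,0,0],[0,0,43.5],5],[[0,0,0],[0,0,44],5],[[0,0,0],[0,0,44],5]]'
```

```text
time: 8.55
position: [0.5485, 0.0524, 0.0616]
tcp_rot: [0.0, 0.635, 0.772, 0.0]
contact_force: [0.1, -0.2, -3.2]
grip_width: 0.0102
```

```bash
python3 -m pendant '[[[0,0,0],[0,0,0.5],5],[[0,0,0],[0,0,0.5],5]]'; python3 -m pendant '[[[0,0,0],[0,0,0.5],5],[[0,0,0],[0,0,0.5],5]]'
```

```text
time: 8.75
position: [0.5483, 0.0524, 0.0611]
tcp_rot: [0.0, 0.635, 0.772, 0.0]
contact_force: [0.1, -0.2, -2.5]
grip_width: 0.0109
time: 8.95
position: [0.5483, 0.0524, 0.0605]
tcp_rot: [0.0, 0.635, 0.772, 0.0]
contact_force: [-1.2, 1.3, 0.2]
grip_width: 0.0107
```

```bash
python3 lookw.py w5 toe_tip; python3 m4.py w5 262 300 214 300
```

```text
toe_tip [538.6 274.8] 0.9 [0.5271 0.1593 0.0444]
9.05 [0.5483 0.0523 0.0606] [-0.5674  0.6931  1.2247]
toe n 9708 tip y [-89.2095 -29.3916] z [ 3.2114  9.2964 10.9431]
flat plane (slope x,slope y) [ 0.0478 -0.01    8.9622] z 10.098205499775839
centre line: slope rad 0.006944371799716636 x mean 1.6265718360271286 width 39.8339970244367
[[-83.7588   1.3965  39.5103]
 [-69.6877   1.478   39.7737]
 [-55.6166   1.6655  39.8885]
 [-41.5455   1.8012  40.065 ]]
plate plane 3062 [ 0.0013  0.0004 10.2827] 10.202149395147067
block 1288 x [-14.8529  36.3881] y0 -0.582052816933192 z 22.02767011083117
```

On the deck with about 3–4 N down. Sliding to the mouth with a small heading correction.

```bash
python3 -m pendant '[[[0,0,-0.006],[1,-0.3,0],5],[[0,0,-0.006],[5,-0.3,0],5],[[0,0,-0.006],[11,-0.3,0],5],[[0,0,-0.006],[17,-0.3,0],5],[[0,0,-0.006],[23,-0.3,0],5],[[0,0,-0.006],[28,-0.3,0],5],[[0,0,-0.006],[30,-0.3,0],5],[[0,0,-0.006],[30,-0.3,0],5]]'; python3 lookw.py w6 toe_groove;  python3 m4.py w6 262 300 214 300
```

```text
time: 9.85
position: [0.5422, 0.0824, 0.0604]
tcp_rot: [-0.0, 0.633, 0.774, 0.0]
contact_force: [-0.2, -0.3, 6.3]
grip_width: 0.0106
toe_groove [494.9 279.6] 0.76 [0.5272 0.1694 0.0437]
9.95 [0.5422 0.0824 0.0603] [-0.8414  0.4736  5.3979]
toe n 9735 tip y [-58.633    1.1879] z [ 3.0401  9.1549 10.757 ]
flat plane (slope x,slope y) [ 0.0497 -0.0151  8.8735] z 9.96103408021102
centre line: slope rad -0.001111179707610173 x mean 1.2643539570110187 width 40.378613095696224
[[-53.0365   0.9931  39.5149]
 [-38.9681   1.0717  39.8504]
 [-24.8997   0.9637  39.7488]
 [-10.8313   1.0958  40.2469]]
plate plane 3062 [-0.0012 -0.0008  9.9151] 10.021841334296198
block 6851 x [-34.3688  36.0576] y0 -0.0377919850442046 z 22.137756688789374
```

View pics/w6.png

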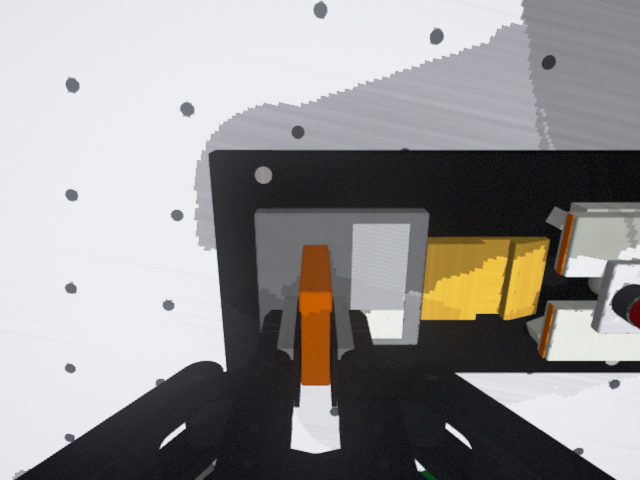

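Toe is centred within 0.2 mm at the mouth. Going in.

```bash
python3 -m pendant '[[[0,0,0],[2,0,-0.3],5],[[0,0,0],[5,0,-0.3],5],[[0,0,0],[8,0,-0.3],5],[[0,0,0],[11,0,-0.3],5],[[0,0,0],[13,0,-0.3],5]]'; python3 -m pendant '[[[0,0,0],[2,0,0],5],[[0,0,0],[5,0,0],5],[[0,0,0],[8,0,0],5],[[0,0,0],[10,0,0],5]]'
```

```text
time: 10.45
position: [0.5394, 0.0946, 0.0605]
tcp_rot: [0.0, 0.633, 0.774, -0.0]
contact_force: [1.2, -3.9, 4.7]
grip_width: 0.0105
time: 10.85
position: [0.5374, 0.1044, 0.0605]
tcp_rot: [-0.0, 0.633, 0.774, -0.0]
contact_force: [0.2, -3.9, 5.0]
grip_width: 0.0104
```

```bash
python3 -m pendant '[[[0,0,0],[2,0,0],5],[[0,0,0],[4,0,0],5],[[0,0,0],[6,0,0],5],[[0,0,0],[7,0,0],5]]'
```

```text
time: 11.25
position: [0.5358, 0.1107, 0.0603]
tcp_rot: [-0.0, 0.633, 0.774, -0.001]
contact_force: [2.3, -7.0, 3.1]
grip_width: 0.0106
```

```bash
python3 -m pendant '[[[0,0,0],[1,0,0],5],[[0,0,0],[2,0,0],5],[[0,0,0],[2,0,0],5]]'; python3 -m pendant '[[[0,0,0],[1,0,0],5],[[0,0,0],[2,0,0],5],[[0,0,0],[2,0,0],5]]'
```

```text
time: 11.55
position: [0.5353, 0.1126, 0.0602]
tcp_rot: [-0.0, 0.633, 0.774, -0.001]
contact_force: [1.1, -6.0, 4.1]
grip_width: 0.0101
time: 11.85
position: [0.5347, 0.1144, 0.0601]
tcp_rot: [-0.0, 0.633, 0.774, -0.001]
contact_force: [0.8, -4.9, 2.9]
grip_width: 0.0106
```

```bash
python3 lookw.py w7; python3 - <<'E'
import cv2
im=cv2.imread("pics/w7.png"); cv2.imwrite("pics/w7c.png",cv2.resize(im[180:380,400:640],None,fx=2.8,fy=2.8,interpolation=cv2.INTER_CUBIC))
E
```

```text
11.9 [0.5348 0.1145 0.0602] [ 0.739  -6.3993  3.8392]
```

View pics/w7c.png

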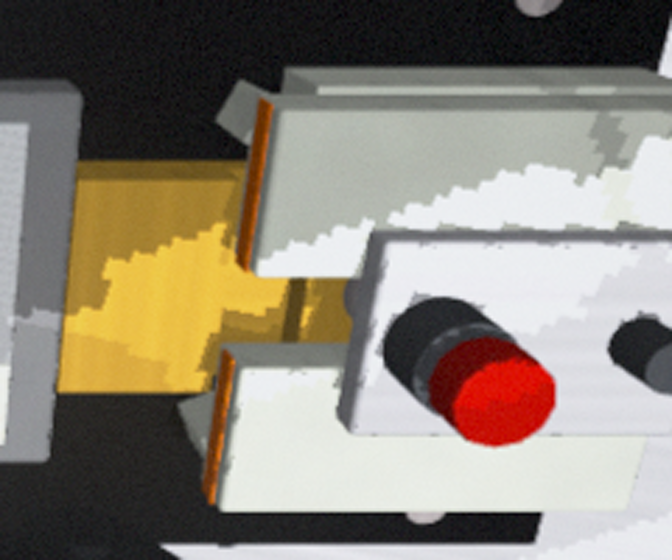

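Catch lifted (stem visible under the red cap at crop (440,350)). The groove at (295,310) is still short of the catch. On.

```bash
python3 -m pendant '[[[0,0,0],[1.5,0,0],5],[[0,0,0],[3,0,0],5],[[0,0,0],[4,0,0],5]]'; python3 -m pendant '[[[0,0,0],[1,0,0],5],[[0,0,0],[2,0,0],5],[[0,0,0],[3,0,0],5],[[0,0,0],[3,0,0],5]]'
```

```text
time: 12.2
position: [0.5339, 0.118, 0.0601]
tcp_rot: [-0.0, 0.633, 0.774, -0.001]
contact_force: [1.6, -8.4, 2.3]
grip_width: 0.0103
time: 12.6
position: [0.5332, 0.1211, 0.0601]
tcp_rot: [-0.0, 0.633, 0.774, -0.001]
contact_force: [-0.6, -6.0, 2.9]
grip_width: 0.0104
```

```bash
python3 -m pendant '[[[0,0,0],[1,0,0],5],[[0,0,0],[2,0,0],5],[[0,0,0],[2,0,0],5]]'; python3 lookw.py w8; python3 - <<'E'
import cv2
im=cv2.imread("pics/w8.png"); cv2.imwrite("pics/w8c.png",cv2.resize(im[180:380,400:640],None,fx=2.8,fy=2.8,interpolation=cv2.INTER_CUBIC))
E
```

```text
time: 12.9
position: [0.5328, 0.1233, 0.06]
tcp_rot: [-0.0, 0.633, 0.774, -0.001]
contact_force: [1.0, -5.5, 3.9]
grip_width: 0.0107
12.95 [0.5328 0.1232 0.0601] [ 0.1432 -6.1062  3.2571]
```

View pics/w8c.png

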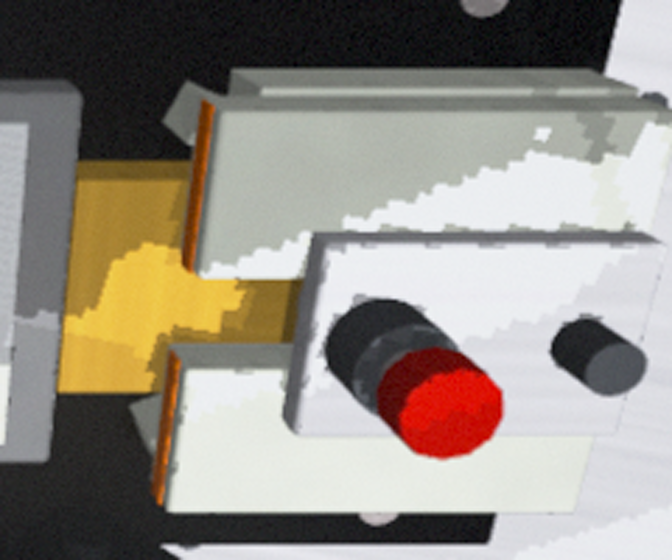

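```bash
python3 -m pendant '[[[0,0,0],[1,0,0],5],[[0,0,0],[1.5,0,0],5],[[0,0,0],[1.5,0,0],5]]'; python3 -m pendant '[[[0,0,0],[1,0,0],5],[[0,0,0],[1.5,0,0],5],[[0,0,0],[1.5,0,0],5]]'
```

```text
time: 13.25
position: [0.5325, 0.1247, 0.06]
tcp_rot: [-0.0, 0.633, 0.774, -0.001]
contact_force: [0.5, -5.7, 3.6]
grip_width: 0.0104
time: 13.55
position: [0.5322, 0.1263, 0.0601]
tcp_rot: [-0.0, 0.633, 0.774, -0.001]
contact_force: [0.2, -5.3, 2.3]
grip_width: 0.0103
```

```bash
python3 -m pendant '[[[0,0,0],[1,0,0],5],[[0,0,0],[1.5,0,0],5],[[0,0,0],[1.5,0,0],5]]'; python3 -m pendant '[[[0,0,0],[1,0,0],5],[[0,0,0],[1,0,0],5],[[0,0,0],[1,0,0],5]]'
```

```text
time: 13.85
position: [0.532, 0.128, 0.0601]
tcp_rot: [-0.0, 0.633, 0.774, -0.001]
contact_force: [-0.2, -3.9, 2.7]
grip_width: 0.0103
time: 14.15
position: [0.532, 0.1293, 0.0603]
tcp_rot: [-0.0, 0.633, 0.774, -0.0]
contact_force: [-1.8, -2.6, 1.7]
grip_width: 0.0106
```

```bash
python3 lookw.py w9; python3 m4.py w9 262 300 214 300; python3 - <<'E'
import cv2
im=cv2.imread("pics/w9.png"); cv2.imwrite("pics/w9c.png",cv2.resize(im[180:380,400:640],None,fx=2.8,fy=2.8,interpolation=cv2.INTER_CUBIC))
E
```

```text
14.2 [0.532  0.1294 0.0603] [-1.852  -2.3273  3.4852]
toe n 3139 tip y [-10.6938  24.9157] z [ 3.5489  9.7775 10.7901]
flat plane (slope x,slope y) [0. 0. 0.] z nan
centre line: slope rad 0.3165443161373977 x mean 2.0544854236764265 width 24.32131268371313
[[-4.9427  0.3137 39.5734]
 [ 1.7827  0.2245 39.2368]
 [ 8.508   4.3539 11.1487]
 [15.2333  4.3918 11.3639]]
plate plane 0 [0. 0. 0.] nan
block 4968 x [-34.6511  35.7193] y0 34.22905587016513 z 22.169495720448317
  return _methods._mean(a, axis=axis, dtype=dtype,
  ret = ret.dtype.type(ret / rcount)
```

View pics/w9c.png

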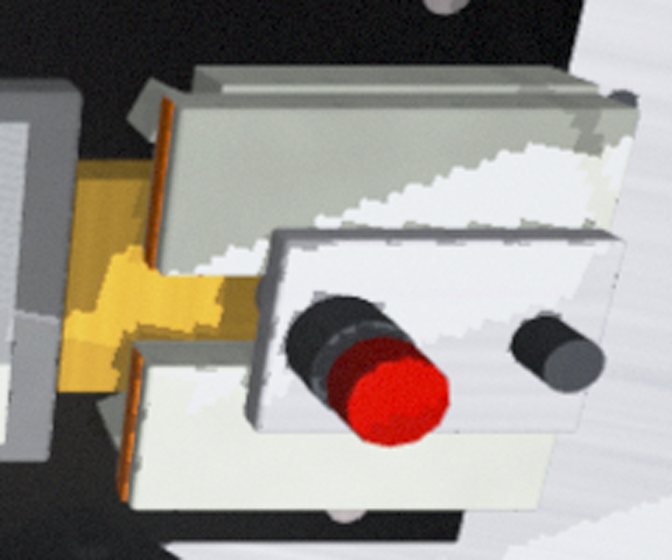

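Tip about 49 mm in, still centred (0.3 mm), catch still up. On in 1 mm steps.

```bash
python3 -m pendant '[[[0,0,0],[0.5,0,0],5],[[0,0,0],[1,0,0],5],[[0,0,0],[1,0,0],5]]'; python3 -m pendant '[[[0,0,0],[0.5,0,0],5],[[0,0,0],[1,0,0],5],[[0,0,0],[1,0,0],5]]'
```

```text
time: 14.5
position: [0.5322, 0.1306, 0.0605]
tcp_rot: [-0.0, 0.633, 0.774, 0.0]
contact_force: [-2.2, -0.4, 3.0]
grip_width: 0.0103
time: 14.8
position: [0.5323, 0.1315, 0.0606]
tcp_rot: [0.0, 0.633, 0.774, 0.0]
contact_force: [0.0, -0.0, 0.9]
grip_width: 0.011
```

```bash
 cat > lk.py <<'E'
import sys,cv2,numpy as np
from h import *
n=sys.argv[1]; o=robot.get_obs(); m=eyes.camera_model("wrist"); im,d=eyes.grab_frame("wrist")
hsv=cv2.cvtColor(im,cv2.COLOR_BGR2HSV); r=((hsv[...,0]<4)|(hsv[...,0]>176))&(hsv[...,1]>180)&(hsv[...,2]>200)&(d>0)
vs,us=np.where(r); zs=[at_depth("wrist",(u,v),d[v,u],m)[2] for u,v in zip(us,vs)]
print("red top z",np.median(zs),len(zs),o["position"],o["contact_force"],o["time"])
cv2.imwrite(f"pics/{n}c.png",cv2.resize(im[180:380,400:640],None,fx=2.8,fy=2.8,interpolation=cv2.INTER_CUBIC))
E
python3 lk.py w10
python3 - <<'E'
from h import *
for n in ("w2","w6","w7","w8","w9"):
    im=cv2.imread(f"pics/{n}.png"); d=np.load(n+".npy"); m=np.load(n+"_m.npy",allow_pickle=True).item()
    hsv=cv2.cvtColor(im,cv2.COLOR_BGR2HSV); r=((hsv[...,0]<4)|(hsv[...,0]>176))&(hsv[...,1]>180)&(hsv[...,2]>200)&(d>0)
    r[:, :340]=0
    vs,us=np.where(r); print(n,len(us),np.median([at_depth("wrist",(u,v),d[v,u],m)[2] for u,v in zip(us,vs)]))
E
```

```text
red top z 0.08434101461770216 719 [0.53229638 0.13148599 0.06055673] [ 0.0051143  -0.02791039  0.9316282 ] 14.8
w2 38 0.08456204539985065
w6 0 nan
w7 437 0.08630696267320204
w8 539 0.08898533076987547
w9 680 0.08673193730402592
  return _methods._mean(a, axis=axis, dtype=dtype,
  ret = ret.dtype.type(ret / rcount)
```

View pics/w10c.png

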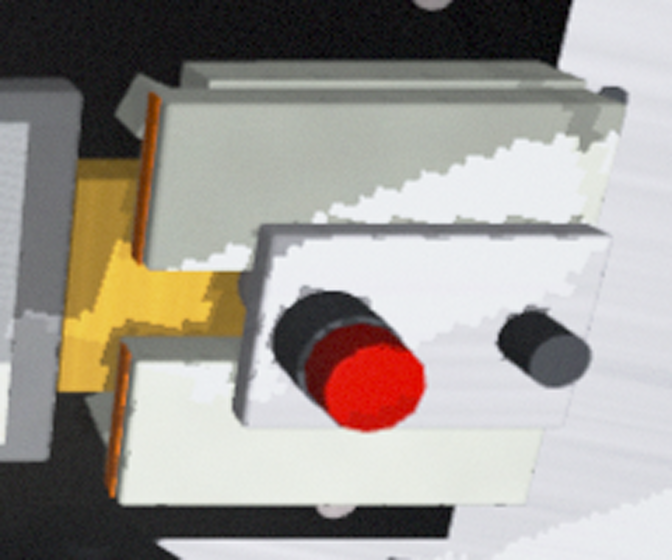

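```bash
python3 -c "
from h import *
o=robot.get_obs(); print(o)
im,d=eyes.grab_frame('scene'); cv2.imwrite('pics/s10.png',im); cv2.imwrite('pics/s10c.png',cv2.resize(im[250:380,290:450],None,fx=4.5,fy=4.5,interpolation=cv2.INTER_CUBIC))"
```

```text
{'time': 14.85, 'qpos': array([ 5.99477942e-01,  2.95845247e-01, -4.57926670e-01, -1.28752566e-04,
       -8.16317239e-01, -1.97028796e+00]), 'qvel': array([ 5.77559663e-05,  5.55220630e-04, -9.28295112e-04, -1.34498124e-03,
        7.09907089e-04,  4.51735938e-04]), 'joint_torque': array([-1.47914216e-01, -4.63436973e+01,  2.25380802e+01,  5.31134561e+00,
        7.48015847e-02, -1.59268995e-02]), 'position': array([0.5323009 , 0.1314965 , 0.06056126]), 'tcp_rot': array([5.47059171e-05, 6.33020686e-01, 7.74134797e-01, 3.52465036e-04]), 'contact_force': array([0.16657245, 0.54535035, 0.7397768 ]), 'ft_torque': array([0.0218707 , 0.1080295 , 0.00927233]), 'grip_width': 0.010086795096324938}
```

View pics/s10c.png

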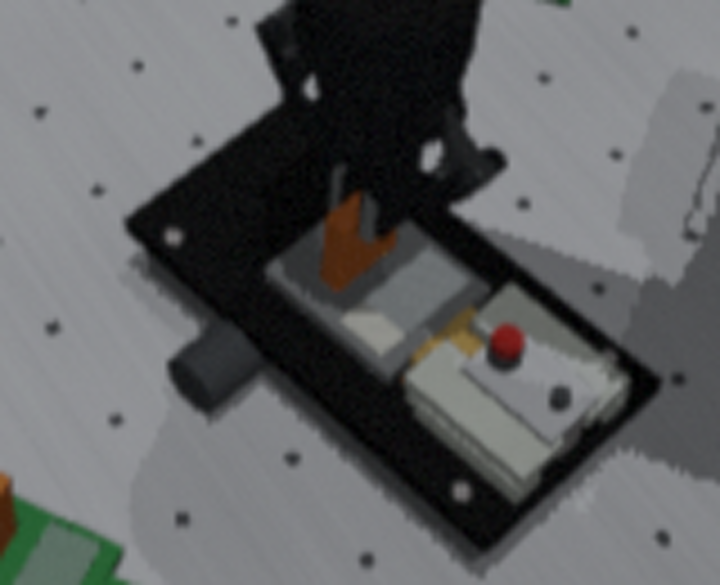

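The red cap is sinking and the push force falling, so the catch's nose is entering the groove. I keep pressing gently until the stop is felt.

```bash
python3 -m pendant '[[[0,0,0],[0.5,0,0],5],[[0,0,0],[1,0,0],5],[[0,0,0],[1,0,0],5]]'; python3 lk.py w11;  python3 -m pendant '[[[0,0,0],[0.5,0,0],5],[[0,0,0],[1,0,0],5],[[0,0,0],[1,0,0],5]]'; python3 lk.py w12
```

```text
time: 15.2
position: [0.532, 0.1321, 0.0605]
tcp_rot: [0.0, 0.633, 0.774, 0.0]
contact_force: [0.5, -2.3, 0.8]
grip_width: 0.0104
red top z 0.0842796882436662 724 [0.53198549 0.13206161 0.06054993] [ 0.54093987 -2.31814884  0.83094897] 15.2
time: 15.55
position: [0.5316, 0.1328, 0.0605]
tcp_rot: [0.0, 0.633, 0.774, -0.0]
contact_force: [1.9, -4.0, 1.6]
grip_width: 0.0105
red top z 0.08436189138389949 733 [0.53163094 0.1328348  0.06053984] [ 1.85752439 -4.00437442  1.5588055 ] 15.55
```

View pics/w12c.png

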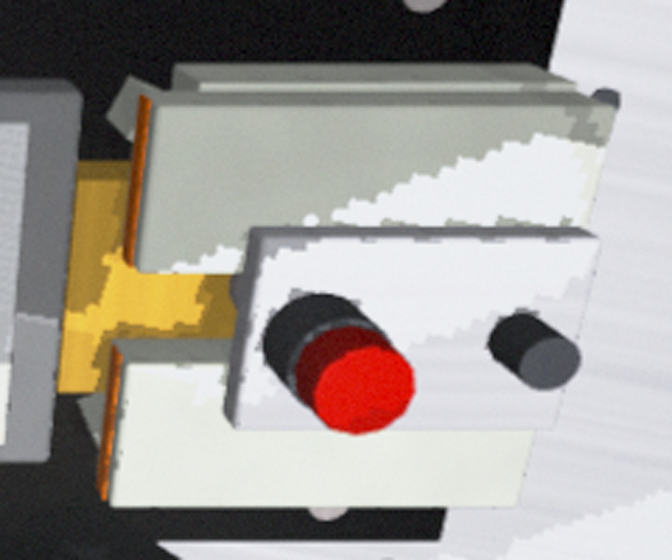

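```bash
cat > cap.py <<'E'
from h import *
def cap(im,d,m):
    hsv=cv2.cvtColor(im,cv2.COLOR_BGR2HSV); r=((hsv[...,0]<5)|(hsv[...,0]>175))&(hsv[...,1]>170)&(hsv[...,2]>90)&(d>0); r[:, :340]=0; r[vcut:]=0
    vs,us=np.where(r); z=np.array([at_depth("wrist",(u,v),d[v,u],m) for u,v in zip(us,vs)]); 
    z=z[(z[:,2]>.06)&(z[:,2]<.11)]; return len(z),np.round(np.percentile(z[:,2],[10,50,75,90,98]),4)
vcut=400
if __name__=="__main__":
  for n in ("w2","w7","w8","w9"):
    print(n,cap(cv2.imread(f"pics/{n}.png"),np.load(n+".npy"),np.load(n+"_m.npy",allow_pickle=True).item()))
  m=eyes.camera_model("wrist"); im,d=eyes.grab_frame("wrist"); print("now",cap(im,d,m)); o=robot.get_obs(); print(o["time"],o["contact_force"])
E
python3 cap.py
```

```text
w2 (182, array([0.0835, 0.0844, 0.0849, 0.0852, 0.0858]))
w7 (1105, array([0.0837, 0.0861, 0.0865, 0.0869, 0.0874]))
w8 (1121, array([0.0862, 0.0888, 0.0893, 0.0896, 0.09  ]))
w9 (1102, array([0.0838, 0.0865, 0.087 , 0.0873, 0.0877]))
now (1075, array([0.0817, 0.0842, 0.0846, 0.0849, 0.0854]))
15.65 [ 1.7876784  -5.33041886  2.6594666 ]
```

```bash
python3 - <<'E'
from h import *
import cap
for n in ("w2","w7","w8","w9"):
    im=cv2.imread(f"pics/{n}.png"); d=np.load(n+".npy"); m=np.load(n+"_m.npy",allow_pickle=True).item()
    # carriage top: bright low-sat, z .070-.082 (from coarse)
    hsv=cv2.cvtColor(im,cv2.COLOR_BGR2HSV); vs,us=np.where((hsv[...,1]<40)&(hsv[...,2]>150)&(d>0)&(np.arange(640)[None]>330)&(np.arange(480)[:,None]<400))
    z=np.array([at_depth("wrist",(u,v),d[v,u],m)[2] for u,v in zip(us,vs)]); c=z[(z>.068)&(z<.1)]; b=z[(z>.055)&(z<.067)]
    print(n,"carriage",len(c),np.median(c),"block",np.median(b))
E
python3 -m pendant '[[[0,0,0],[0.5,0,0],5],[[0,0,0],[1,0,0],5],[[0,0,0],[1,0,0],5]]'; python3 cap.py | tail -2
```

```text
w2 carriage 1008 0.06856883019940443 block 0.06225491904608185
w7 carriage 2888 0.06845141844239772 block 0.06216963654754595
w8 carriage 3188 0.0684620409691587 block 0.062153600103084544
w9 carriage 3275 0.06845591084921454 block 0.06216217295450141
time: 15.95
position: [0.5314, 0.1334, 0.0606]
tcp_rot: [0.0, 0.633, 0.774, -0.0]
contact_force: [2.0, -7.2, 2.3]
grip_width: 0.0106
now (1081, array([0.0814, 0.0841, 0.0846, 0.0849, 0.0854]))
16.0 [ 2.35904148 -5.54953467  1.95964387]
```

```bash
python3 -m pendant '[[[0,0,0],[0.5,0,0],5],[[0,0,0],[1,0,0],5],[[0,0,0],[1,0,0],5]]';python3 -m pendant '[[[0,0,0],[0.5,0,0],5],[[0,0,0],[1,0,0],5],[[0,0,0],[1,0,0],5]]'; python3 cap.py | tail -2
```

```text
time: 16.3
position: [0.5312, 0.1338, 0.0606]
tcp_rot: [0.0, 0.633, 0.774, -0.001]
contact_force: [2.7, -8.3, 3.3]
grip_width: 0.0103
time: 16.6
position: [0.531, 0.1341, 0.0606]
tcp_rot: [0.001, 0.633, 0.774, -0.001]
contact_force: [4.5, -12.5, 2.6]
grip_width: 0.0103
now (1085, array([0.0814, 0.0841, 0.0846, 0.0849, 0.0854]))
16.65 [  3.42955459 -12.84864684   3.11686122]
```

Stop felt: force climbed to 13 N with hardly any travel, and the cap is at its rest height. I take out the load, then open.

```bash
python3 -m pendant '[[[0,0,0],[-1,0,0],5],[[0,0,0],[-2.5,0,0],5],[[0,0,0],[-2.5,0,0],5]]'; python3 cap.py | tail -2
```

```text
time: 16.95
position: [0.5315, 0.1332, 0.0605]
tcp_rot: [0.0, 0.633, 0.774, -0.0]
contact_force: [2.4, -5.4, 2.1]
grip_width: 0.0101
now (1080, array([0.0812, 0.0842, 0.0846, 0.085 , 0.0855]))
17.0 [ 1.63419903 -5.62833856  1.75918361]
```

```bash
python3 -m pendant '[[[0,0,0],[-1,0,0],10],[[0,0,0],[-1,0,0],25],[[0,0,0],[-1,0,0],45],[[0,0,0],[-1,0,0],60],[[0,0,0],[-1,0,0],60],[[0,0,0],[-1,0,0],60]]' 20; python3 lookw.py w13; python3 cap.py | tail -2
```

```text
time: 17.6
position: [0.5317, 0.1327, 0.0605]
tcp_rot: [-0.0, 0.633, 0.774, 0.0]
contact_force: [-0.3, 0.5, 0.1]
grip_width: 0.0511
17.65 [0.5317 0.1327 0.0605] [ 0.4341 -0.1564 -0.0587]
now (1087, array([0.0812, 0.0841, 0.0846, 0.0849, 0.0854]))
17.7 [-0.2866323   0.28955689  0.69365715]
```

View pics/w13.png

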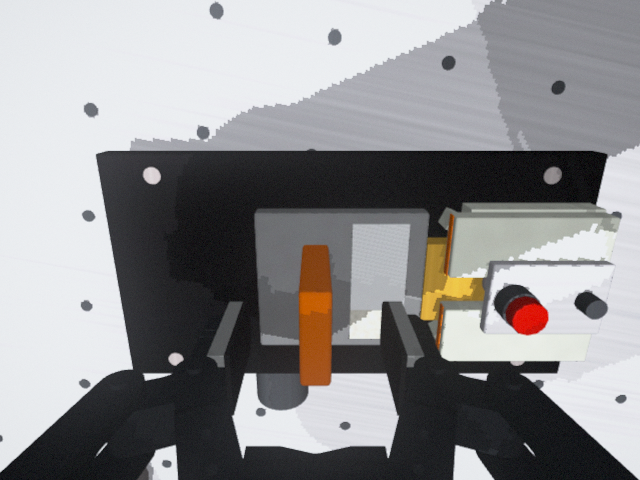

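Fingers are clear of the fin at (315,320) and the cap is down. I lift and do a last check.

```bash
python3 -m pendant '[[[0,0,0],[0,0,-10],60],[[0,0,0],[0,0,-40],60],[[0,0,0],[0,0,-80],60],[[0,0,0],[0,-30,-120],60],[[0,0,0],[0,-45,-150],60],[[0,0,0],[0,-50,-160],60],[[0,0,0],[0,-50,-160],60]]'; python3 lookw.py w14; python3 cap.py | tail -2
python3 - <<'E'
from h import *
np.set_printoptions(precision=2,suppress=True)
n="w14"; im=cv2.imread(f"pics/{n}.png"); d=np.load(n+".npy"); m=np.load(n+"_m.npy",allow_pickle=True).item()
P=np.array(m["pose"]); f=240/np.tan(np.radians(m["fov_y"])/2); vv,uu=np.mgrid[:480,:640]
X=np.stack([(uu-m["cx"])/f*d,(vv-m["cy"])/f*d,d],-1)@P[:3,:3].T+P[:3,3]
M=np.array([.5204,.1902,.04]); u=np.array([-.1985,.9801,0]); e=np.array([u[1],-u[0],0])
L=np.stack([(X-M)@e,(X-M)@u,X[...,2]-.04],-1)*1000
hsv=cv2.cvtColor(im,cv2.COLOR_BGR2HSV)
fin=(hsv[...,0]>=5)&(hsv[...,0]<=17)&(hsv[...,1]>170)&(abs(L[...,2]-59)<5)&(abs(L[...,0])<60); q=L[fin]
print("fin",len(q),(np.percentile(q,1,0)+np.percentile(q,99,0))/2,"-> tip y",(np.percentile(q[:,1],1)+np.percentile(q[:,1],99))/2+112)
pl=(abs(L[...,2]-10)<4)&(abs(L[...,0])<38)&(L[...,1]>-105)&(L[...,1]<-8); q=L[pl]
A=np.c_[q[:,:2],np.ones(len(q))]; print("plate",len(q),np.linalg.lstsq(A,q[:,2],rcond=None)[0],np.median(q[:,2]),np.percentile(q,1,0),np.percentile(q,99,0))
b=(abs(L[...,2]-22)<3)&(abs(L[...,0])<45)&(L[...,1]>-5)&(L[...,1]<80)&(hsv[...,2]>120); q=L[b]; print("block",np.percentile(q,1,0),np.percentile(q,99,0))
E
```

```text
time: 18.4
position: [0.4831, 0.1231, 0.2231]
tcp_rot: [0.001, 0.633, 0.774, 0.002]
contact_force: [0.3, -0.6, -0.0]
grip_width: 0.0514
18.45 [0.4828 0.1229 0.2213] [-0.4084  0.0846 -0.2536]
now (207, array([0.0834, 0.0844, 0.0849, 0.0853, 0.0856]))
18.5 [ 0.07042221  0.06226518 -1.03512758]
fin 674 [  0.63 -59.28  57.93] -> tip y 52.7190827820847
plate 5624 [ 0.    0.01 10.73] 10.427019359092494 [-33.59 -86.24   8.08] [35.43 -8.68 12.27]
block [-34.87   0.43  19.43] [36.81 69.28 23.91]
```

View pics/w14.png

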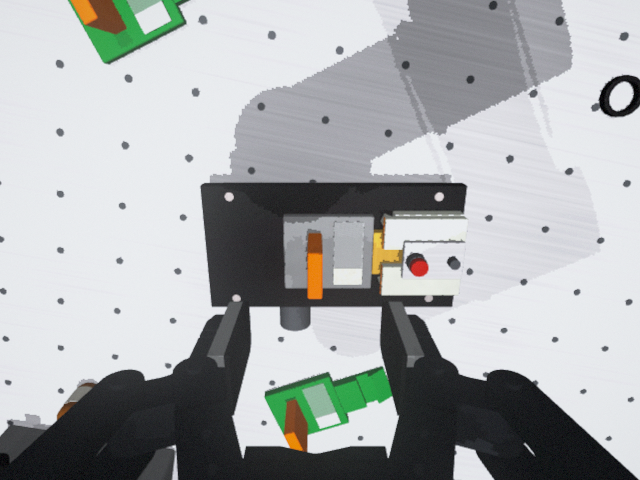

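Carrier is flat, tip about 52.7 mm in and centred (0.6 mm against the block's 1.0 mm). The cap height is as at the start (0.0853 vs 0.0852). The robot is clear, so I hand in.

```bash
python3 -c "
from workcell import robot
print(robot.finish_job())"
```

```text
the job is handed in; nothing more can be done
None
```

I picked the grey, orange-finned carrier with the brass toe and laid it flat on the deck. I slid it into the pocket with the toe lifting the catch, pushed until the stop was felt, eased off and let go. The job was handed in at about 18.5 s of the 58 s allowed.

**Push force:** about 13 N at the stop, the highest I read. It rose from about 8 N with almost no further travel.

**Last checks, after letting go:**
- The toe tip is about 52.7 mm inside the mouth and within about 1 mm of the pocket's centre line.
- The plate is level to about 0.01 rad and sits at deck height.
- The red cap is at 85.3 mm, against 85.2 mm before the toe came, so the catch is down.
- The gripper is clear of everything.

**What disagreed:** the cap came down gradually over the last few millimetres and not in one snap, and its highest measured lift was about 4.4 mm (nominal 5.5 mm). I did not re-measure the bystanders; I saw no contact with them.

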